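# Make up the soldering job tray

## Robot

A 7-joint arm with a two-finger parallel gripper is mounted at the origin on a cart in front of the work surface, level with it; the furniture and walls round the work are solid. World frame = base frame: x ahead of the robot, y to its left, z up, the work surface at z = 0. Lengths are in m, angles in rad, forces in N, time in s.
With the tool pointing down it reaches from about 0.35 to 0.9 m from the base axis. Payload 8.1 kg.
Tool frame: the origin (TCP) lies between the finger pads; the fingertips stand ahead of it and the grasp point (between the pads) is the TCP (arm.nose_length is the z of the fingertips in the tool frame, in m); z points along the fingers, y is the line along which they close (so a half turn about z gives the same grasp; the last joint's range is limited). The gripper opens to 92 mm and grips with 3 to 60 N. Pads are 19 mm wide; open, the fingers measure 130 mm over their backs; the gripper's body (75 mm by 190 mm) begins 47 mm behind the grasp point.
Start: joints at [-1.268, 0.434, 0.025, 1.573, -0.012, 1.134, -0.075], TCP at [0.247, 0.574, 0.246] pointing down, gripper open.
Joint ranges: [-2.62, 2.62], [-0.44, 2.09], [-1.27, 1.32], [0.08, 2.57], [-1.32, 4.46], [0.12, 2], [-2.74, 2.74]. Speed limits (rad/s): [2.22, 2.22, 3.01, 3.01, 3.14, 3.14, 3.14].

## Interface

Orientations are given as a rotation vector (axis times angle).
In Python, from cell import sensors, optics, arm gives the robot as it stands.
- The arm moves only by the tool arm_command, never from a script. Its argument "deltas" is one flat list of numbers, 7 for each row, row after row: the turn, a rotation vector about the world's x, y, z as a fraction of full scale, then the shift along the world's x, y, z as a fraction of full scale, then the finger opening in mm, from 0 to 91.8. In form: [wx, wy, wz, dx, dy, dz, fingers, wx, wy, wz, dx, dy, dz, fingers, ...]. A call has 1 to 20 rows; each row is the pose to reach, as a shift and turn from the pose commanded when the call began; what a row does not reach only later rows make up. Full scale, the value 1, is 1 m for a shift and 90 degrees for a turn. A row lasts 1/10 s, in which the tool goes at most 50 mm and 8.59 degrees, less where a joint would pass 70% of its speed; a pose out of reach is approached as far as the arm can. A call with a number of a shift or a turn outside -1 to 1 is refused whole. A call with a gripper value outside its range is refused whole. The fingers move at their own pace and stop on an object; "force" is the grip in N (left out, the last holds). Time passes only in rows, so rows that repeat a pose let the fingers close. It gives the time, the measured TCP pose, the force, the opening and the grip force at its end, in the units of the state.
- sensors.observe(): the state, without advancing time (a new reading comes with each control period).
- optics.get_image(name): name is "scene" or "top"; returns the picture (480x640x3 uint8, blue, green, red); there is no depth.
- optics.calibration(name): a dict with "camera_matrix" (3x3 intrinsics, pixels), "D" ([k1, k2, p1, p2, k3] as OpenCV has them; the pictures are not rectified), "rvec" (rotation vector, rad) and "tvec" (3), from world to camera coordinates, as OpenCV has them. Camera axes: x right, y down, z forward; pixel columns grow to the right and rows downward; lengths in m; the calibration is good to about 2 mm. A picture is of the moment at which its call begins. calibration takes no time and is no camera call.
- arm.sign_off(): hands the job in; it is judged then, once.
The state is a dict: "clock": time; "joints": joint angles; "dq": joint speeds; "joint_efforts": joint torques, N m; "position": TCP position; "ee_rot": TCP orientation; "force": force on the tool from outside, world axes, zero at the start; "ft_torque": the same for the moment, N m; "width": opening from 0.0 (shut) to 1.0 (fully open); "gripper_force": force on a finger pad.
Only numpy, scipy, OpenCV 4.12 (cv2) and the standard library are available. Lean on these libraries where they do the work, as an engineer would, in place of code of your own. Each camera call takes 0.05 s, during which the arm holds its last target. There are 200 camera calls.

## Task

Make up the wooden job tray for the next soldering job: stand the small flux pot in the large round well, stand the bobbin in the small round well, lay the dark steel block lengthwise in the rectangular bed, and lay the pipe offcut lengthwise between the two steel rails, each flat on the insert's floor and near its middle. Keep the flux pot upright all the time. The wax pot and the wooden sanding block look similar but do not belong to this job: leave them where they are.

Things in the scene. Friction and masses are not known exactly. Their poses are not given: they have to be found in the camera images.
- flux_center (a point): Flux pot: small round open pot with a dark blue band round a cream body, 39 mm across, 22 mm high, about 50 g, standing upright on a grey work board, 30 mm thick, that lies on the bench (board top at z = 0.030 m). Smaller than the wax pot. Point: its centre, 11 mm above its underside; z up.
- bobbin_center (a point): Bobbin: small cream cotton-reel-shaped bobbin, 26 mm across and 20 mm high, with a thin pin (2 mm) standing up from its middle to 41 mm, standing upright, about 15 g. Point: centre of the reel, 10 mm above its underside; z up.
- block_center (a point): Steel dapping block: dark steel bar, 26 x 62 x 16 mm (x, y, z), about 120 g, lying flat. Point: its centre, 8 mm above its underside; y along the 62 mm length.
- pipe_center (a point): Pipe offcut: short piece of grey steel pipe, 17 mm across and 56 mm long, about 40 g, lying on its side (it can roll). Point: its centre, 8.5 mm above the board; x along its length, y and z may turn about it as it rolls.
- wax_center (a point): Wax pot, NOT wanted: round pot, orange below and white above, 52 mm across, 23 mm high. Point: its centre, 11.5 mm above its underside. (Beware of the desk lamp at the left: its head hangs about x 0.28, y 0.24, 0.22 to 0.45 m above the bench top, and its arm runs from there to the back left; pass above 0.47 m or round it.)
- sanding_center (a point): Sanding block, NOT wanted: light wooden block, 60 x 29 x 18 mm (x, y, z), much like the steel block in size. Point: its centre, 9 mm above its underside; x along its length.
- wide_well_floor (a point): Large round well: insert with the larger round rim, 54 mm inside and 60 mm outside, 5 mm high above the floor; for the flux pot. One of four inserts fixed in a row in a low fixed dark wooden tray (90 x 264 mm, rim 12 mm above the board). Point: centre of the floor the thing rests on, 8 mm above the board; z up, x along the insert's 80 mm long side, y along its 62 mm short side.
- small_well_floor (a point): Small round well: insert with the smaller round rim, 40 mm inside and 46 mm outside, 5 mm high above the floor; for the bobbin. The order of the inserts in the row varies. Point: centre of the floor the thing rests on, 8 mm above the board; z up, x along the insert's 80 mm long side, y along its 62 mm short side.
- block_bed_floor (a point): Rectangular bed: insert with a closed rectangular rim, 74 x 42 mm inside (x, y), 3 mm thick, 5 mm high above the floor; for the steel block, its length along x. Neighbouring inserts in the row are 64 mm apart along y. Point: centre of the floor the thing rests on, 8 mm above the board; z up, x along the insert's 80 mm long side, y along its 62 mm short side.
- rail_rest_floor (a point): Rail rest: insert with two parallel round steel rails, 68 mm long along x, 30 mm clear between them, open at the ends, 5 mm high above the floor; for the pipe, lying between the rails along x. The inserts are fixed. Point: centre of the floor the thing rests on, 8 mm above the board; z up, x along the insert's 80 mm long side, y along its 62 mm short side.

How it is judged:
By the outcome, as a careful person would: the job done as asked, in the order asked, and still so for the second after the job is handed in, with the robot touching nothing.
It also fails if it takes over 112 s, if anything falls off the work surface, if the arm or the gripper's body presses on something with over 40 N, if the wrist force passes 120 N, or if a joint passes its speed limit or range.

## Working session

There is one attempt and no reset: what is moved stays moved. The work goes in short steps, Python scripts to look and compute and a tool call to move; the robot and the scene stay as the last step left them, time stands still between calls to the robot, and variables do not carry over. Pictures are saved under pics/ and viewed, at most 15 in all, crops included, and the job is handed in when it is done.

Besides the shell and the picture viewer there is one more tool, called after ">>>" as a command line: name --argument value ..., lists and objects as JSON in quotes. arm_command: Moves the arm, as the interface text tells. Its arguments: {"type":"object","properties":{"deltas":{"type":"array","items":{"type":"number"}},"force":{"type":"number"}},"required":["deltas"]}

```bash
ls; mkdir -p pics; python3 - <<'E'
from cell import sensors, optics, arm
import cv2
for n in("scene","top"):
    cv2.imwrite(f"pics/{n}0.png",optics.get_image(n)); print({k:__import__('numpy').round(v,4).tolist() for k,v in optics.calibration(n).items()})
print(sensors.observe(), arm.nose_length)
E
```

```text
pics
{'camera_matrix': [[594.5545, 0.0, 314.2905], [0.0, 594.5545, 237.2666], [0.0, 0.0, 1.0]], 'D': [-0.1771, 0.0, 0.0, 0.0, 0.0], 'rvec': [1.1785, -2.5463, 0.7469], 'tvec': [0.3375, 0.4136, 0.706]}
{'camera_matrix': [[454.5379, 0.0, 321.0753], [0.0, 454.5379, 240.0843], [0.0, 0.0, 1.0]], 'D': [-0.0424, 0.0, 0.0, 0.0, 0.0], 'rvec': [2.1469, -2.1978, 0.0939], 'tvec': [-0.0091, 0.5586, 0.896]}
{'clock': 0.1, 'joints': array([-1.26756828,  0.43516612,  0.02496002,  1.57397754, -0.01159808,
        1.13400083, -0.07507428]), 'dq': array([-1.86532083e-05, -3.10370619e-04, -7.70231913e-05, -1.17621126e-03,
        1.53507885e-03, -7.87763433e-04, -1.03693177e-03]), 'joint_efforts': array([ 3.30905990e-03, -6.69126892e+01,  9.87751409e-01, -3.15149868e+01,
       -6.06679218e-02,  3.73265496e-02,  4.19761591e-05]), 'position': array([0.24661063, 0.57383292, 0.24502636]), 'ee_rot': array([-6.33121714e-01, -3.07697063e+00,  2.19548642e-03]), 'force': array([-0.85669856,  0.10429543, -0.42678761]), 'ft_torque': array([ 0.05592817, -0.04250121, -0.01402543]), 'gripper_force': 0.0, 'width': 0.9998691948809502} 0.019
```

View pics/scene0.png

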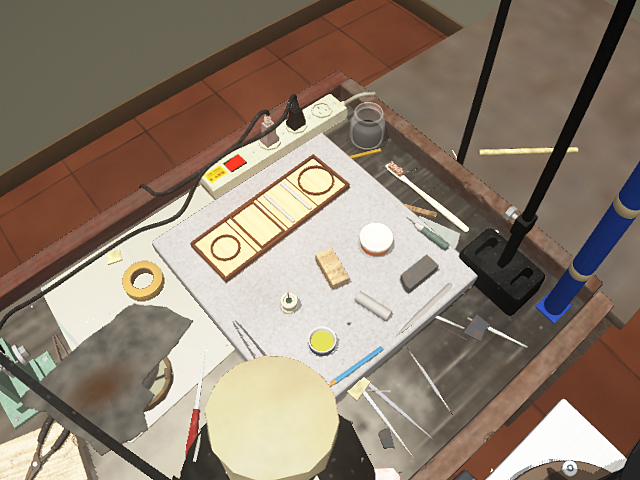

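View pics/top0.png

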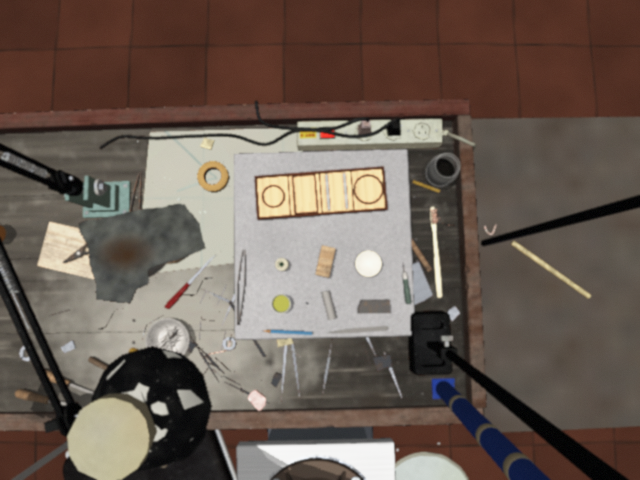

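The scene view shows the tray (row of inserts from (225,248) to (316,180)), flux pot (322,341), bobbin (289,301), sanding block (332,268), pipe (373,305), steel block (419,273) and wax pot (376,240). In the top view the same things are at (282,303), (282,265), (326,262), (329,304), (374,306) and (368,263), with the tray at (321,192).

```bash
cat > h.py <<'E'
from cell import sensors, optics, arm
import cv2, numpy as np
C={n:optics.calibration(n) for n in("scene","top")}
def ray(n,uv):
    c=C[n];K=np.array(c["camera_matrix"]);D=np.array(c["D"]);R=cv2.Rodrigues(np.array(c["rvec"],float))[0];t=np.array(c["tvec"],float).ravel()
    p=cv2.undistortPoints(np.array(uv,float).reshape(-1,1,2),K,D).reshape(-1,2)
    return -R.T@t,(np.c_[p,np.ones(len(p))])@R
def onz(n,uv,z):
    o,d=ray(n,uv); return (o+d*((z-o[2])/d[:,2])[:,None])[:,:2]
def proj(n,P):
    c=C[n];return cv2.projectPoints(np.array(P,float).reshape(-1,1,3),np.array(c["rvec"],float),np.array(c["tvec"],float),np.array(c["camera_matrix"]),np.array(c["D"]))[0].reshape(-1,2)
E
python3 - <<'E'
from h import *
for n in C: print(n,ray(n,[[320,240]])[0].round(3), proj(n,[[0,0,0],[.28,.24,.22],[.28,.24,.45],[.247,.574,.246]]).round().tolist())
t=dict(flux=([322,341],[282,303],.045),bob=([289,301],[282,265],.045),sand=([332,268],[326,262],.042),pipe=([373,305],[329,304],.038),steel=([419,273],[374,306],.042),wax=([376,240],[368,263],.05),tr=([270,214],[321,192],.042))
for k,(a,b,z) in t.items(): print(k,onz("scene",[a],z).round(3),onz("top",[b],z).round(3))
a=cv2.imread("pics/scene0.png")[140:370,180:480];cv2.imwrite("pics/sc.png",cv2.resize(a,None,fx=2.6,fy=2.6,interpolation=cv2.INTER_CUBIC))
a=cv2.imread("pics/top0.png")[145:345,225:425];cv2.imwrite("pics/tc.png",cv2.resize(a,None,fx=3,fy=3,interpolation=cv2.INTER_CUBIC))
E
```

```text
scene [0.192 0.279 0.818] [[570.0, 550.0], [286.0, 492.0], [270.0, 434.0], [38.0, 700.0]]
top [ 0.474 -0.026  0.943] [[317.0, 519.0], [157.0, 410.0], [80.0, 469.0], [-60.0, 436.0]]
flux [[0.433 0.061]] [[0.434 0.057]]
bob [[0.511 0.057]] [[0.509 0.056]]
sand [[ 0.514 -0.028]] [[ 0.513 -0.031]]
pipe [[ 0.43  -0.034]] [[ 0.43  -0.035]]
steel [[ 0.422 -0.122]] [[ 0.424 -0.123]]
wax [[ 0.504 -0.109]] [[ 0.509 -0.113]]
tr [[ 0.652 -0.018]] [[ 0.654 -0.024]]
```

View pics/sc.png

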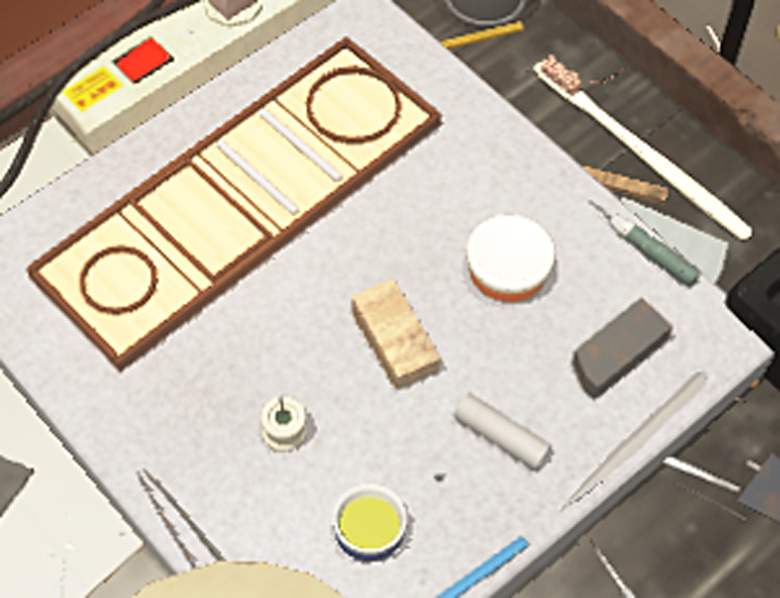

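View pics/tc.png

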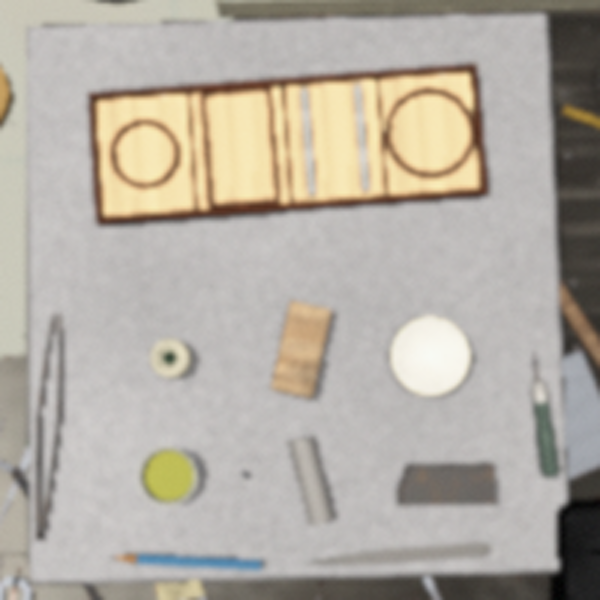

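The crops show the inserts from left to right: small well, bed, rails, wide well. The tray is tilted a few degrees. The steel block lies with its length roughly along y and the pipe roughly along x. I now measure the silhouettes.

```bash
cat > m.py <<'E'
from h import *
import sys
Z=dict(flux=.041,bobbin=.040,block=.038,pipe=.0385,sanding=.039,wax=.0415)
G=dict(flux=(.433,.059),bobbin=(.51,.056),block=(.423,-.122),pipe=(.43,-.035),sanding=(.513,-.03),wax=(.507,-.111),tray=(.653,-.021))
def measure(imgs,G=G,keys=None):
    out={}
    for n,im in imgs.items():
        s=4;b=cv2.resize(im,None,fx=s,fy=s,interpolation=cv2.INTER_CUBIC)
        hsv=cv2.cvtColor(b,cv2.COLOR_BGR2HSV).astype(int)
        lab=cv2.cvtColor(b,cv2.COLOR_BGR2LAB).astype(int)
        uv=proj(n,[[.58,.02,.03]])[0]; r=lab[int(uv[1]*s)-30:int(uv[1]*s)+30,int(uv[0]*s)-30:int(uv[0]*s)+30].reshape(-1,3)
        med=np.median(r,0); d=lab-med
        chroma=np.hypot(d[...,1],d[...,2])
        for k in (keys or G):
            g=G[k]; p=proj(n,[[*g,Z.get(k,.04)]])[0]*s
            if k=="block": m=d[...,0]<-50
            elif k=="pipe": m=(abs(d[...,0])>9)
            elif k=="tray": m=(chroma>9)
            elif k=="wax": m=(chroma>9)|(d[...,0]>25)
            else: m=(chroma>9)|(d[...,0]>25)
            m=cv2.morphologyEx(m.astype(np.uint8),cv2.MORPH_OPEN,np.ones((7,7)))
            m=cv2.morphologyEx(m,cv2.MORPH_CLOSE,np.ones((9,9)))
            cs=cv2.findContours(m,cv2.RETR_EXTERNAL,cv2.CHAIN_APPROX_NONE)[0]
            cs=[c for c in cs if cv2.contourArea(c)>300]
            c=max(cs,key=lambda c:cv2.pointPolygonTest(c,tuple(map(float,p)),True))
            c=(c.reshape(-1,2)+.5)/s-.5
            w=onz(n,c,Z.get(k,.042))
            if k in("flux","bobbin","wax"): q=w
            R=cv2.minAreaRect((w*1000).astype(np.float32)); box=cv2.boxPoints(R)
            e=[box[1]-box[0],box[2]-box[1]];e=max(e,key=np.linalg.norm)
            h=cv2.moments((w*1000).astype(np.float32)); 
            out[n,k]=w
            print(n,k,"rect",np.round(R[0],1),np.round(sorted(R[1]),1),"ang %.1f"%(np.degrees(np.arctan2(e[1],e[0]))%180),"cen",round(h["m10"]/h["m00"],1),round(h["m01"]/h["m00"],1))
    return out
E
python3 - <<'E'
from m import *
measure({n:cv2.imread(f"pics/{n}0.png") for n in C})
# rings: dark brown inside tray
for n in C:
    im=cv2.resize(cv2.imread(f"pics/{n}0.png"),None,fx=4,fy=4,interpolation=cv2.INTER_CUBIC)
    light=(im[...,2]>185).astype(np.uint8)
    for nm,g in(("small",(.655,.075)),("wide",(.66,-.115))):
        p=proj(n,[[*g,.038]])[0]*4
        cs=cv2.findContours(light,cv2.RETR_CCOMP,cv2.CHAIN_APPROX_NONE)[0]
        c=[c for c in cs if cv2.pointPolygonTest(c,tuple(map(float,p)),False)>0 and cv2.contourArea(c)>300]
        for c in c[:3]:
            w=onz(n,(c.reshape(-1,2)+.5)/4-.5,.043)*1000; (x,y),r=cv2.minEnclosingCircle(w.astype(np.float32)); print(n,nm,round(x,1),round(y,1),"d",round(2*r,1),w.mean(0).round(1))
E
```

```text
scene flux rect [432.8  61.8] [33.8 38.2] ang 139.6 cen 433.1 61.6
scene bobbin rect [516.3  54. ] [11.1 14.5] ang 147.5 cen 516.2 54.3
scene block rect [ 424.4 -121.5] [32.4 70.8] ang 89.2 cen 424.1 -123.0
scene pipe rect [428.2 -35.3] [31.2 62.9] ang 11.7 cen 426.2 -31.9
scene sanding rect [516.3 -29. ] [33.4 67.4] ang 165.9 cen 516.3 -29.1
scene wax rect [495.5 -97. ] [17.8 43.5] ang 38.8 cen 494.2 -95.8
scene tray rect [650.9 -21.7] [ 95.3 265.5] ang 93.0 cen 650.9 -21.6
top flux rect [434.   59.9] [35.5 36.2] ang 179.0 cen 433.9 59.9
top bobbin rect [511.3  57.5] [23.9 24.4] ang 89.0 cen 511.2 57.7
top block rect [581.4 -13.9] [1005.5 1396. ] ang 88.4 cen 607.9 -22.0
top pipe rect [581.4 -14. ] [1004.9 1395.2] ang 88.4 cen 597.1 -22.1
top sanding rect [515.1 -29. ] [29.9 61.5] ang 165.5 cen 515.3 -29.0
top wax rect [ 508.6 -114.3] [50.2 50.7] ang 127.2 cen 508.8 -114.1
top tray rect [652.9 -23.1] [ 89.3 262.3] ang 93.1 cen 652.9 -23.1
scene small 646.7 73.8 d 40.7 [647.   73.5]
scene small 646.2 75.2 d 98.9 [645.5  74.5]
scene small 647.1 73.3 d 48.9 [647.   73.4]
scene wide 656.4 -116.9 d 54.8 [ 656.7 -117.1]
scene wide 590.2 4.0 d 748.6 [579.8  46. ]
scene wide 649.6 -20.8 d 282.4 [648.8 -17.4]
top small 648.1 72.1 d 41.9 [648.   72.4]
top small 652.2 -23.0 d 262.1 [652.4 -38.2]
top small 648.2 72.0 d 47.7 [648.1  72.5]
top wide 652.2 -23.0 d 262.1 [652.4 -38.2]
top wide 570.3 66.9 d 652.4 [542.7  51.2]
top wide 651.3 -26.0 d 287.9 [655.4 -29.2]
```

>>> arm_command --deltas '[0,0,0,0,0,0.05,60,0,0,0,0,0,0.1,60,0,0,0,0,0,0.15,60,0,0,0,0,0,0.2,60,0,0,0,0,0,0.25,60,0,0,0,0,0,0.3,60,0,0,0,0,0,0.33,60,0,0,0,0,0,0.33,60]'

```text
clock: 0.9
position: [0.2469, 0.5746, 0.58]
ee_rot: [0.633, 3.076, 0.01]
force: [0.5, 0.3, -1.1]
width: 0.655
gripper_force: 0.0
```

```bash
python3 - <<'E'
from m import *
for n in C:
    im=cv2.imread(f"pics/{n}0.png")
    for k,thr,rad in(("block",-45,50),("pipe",0,40),("bobbin",0,24)):
        p=proj(n,[[*G[k],Z[k]]])[0].round().astype(int); r=rad if n=="scene" else int(rad*.7)
        o=p-r; a=cv2.resize(im[o[1]:o[1]+2*r,o[0]:o[0]+2*r],None,fx=4,fy=4,interpolation=cv2.INTER_CUBIC)
        g=cv2.cvtColor(a,cv2.COLOR_BGR2GRAY).astype(int); bg=np.median(g)
        masks=dict(dark=g<bg-(45 if k=="block" else 14),light=g>bg+8)
        for mn,m in masks.items():
            m=cv2.morphologyEx(m.astype(np.uint8),cv2.MORPH_CLOSE,np.ones((5,5)))
            for c in cv2.findContours(m,cv2.RETR_EXTERNAL,cv2.CHAIN_APPROX_NONE)[0]:
                if cv2.contourArea(c)<500: continue
                w=onz(n,(c.reshape(-1,2)+.5)/4-.5+o,Z[k])*1000
                R=cv2.minAreaRect(w.astype(np.float32)); b=cv2.boxPoints(R); e=max([b[1]-b[0],b[2]-b[1]],key=np.linalg.norm)
                if np.hypot(*(np.array(R[0])/1000-G[k]))<.03: print(n,k,mn,bg,np.round(R[0],1),np.round(sorted(R[1]),1),round(np.degrees(np.arctan2(e[1],e[0]))%180,1))
a=cv2.imread("pics/scene0.png")[240:340,330:450];b=cv2.imread("pics/top0.png")[280:330,310:410]
cv2.imwrite("pics/pb.png",np.vstack([cv2.resize(a,(480,400),interpolation=cv2.INTER_CUBIC)[:, :480],cv2.resize(b,(480,240),interpolation=cv2.INTER_CUBIC)])[:600])
E
```

```text
scene block dark 221.0 [ 424.6 -121.6] [32.7 70.8] 88.7
scene pipe dark 223.0 [427.6 -32.5] [24.  62.3] 11.8
scene bobbin dark 225.0 [505.5  58.8] [24.8 33. ] 70.1
scene bobbin dark 225.0 [517.9  52.7] [14.2 17.6] 107.0
scene bobbin light 225.0 [515.8  54.6] [23.4 24.5] 139.8
top block dark 186.0 [ 424.4 -122.9] [26.6 66.2] 89.2
top pipe dark 188.0 [427.8 -26.8] [ 6.9 57.4] 13.2
top pipe dark 188.0 [430.  -40.4] [11.7 60.1] 13.4
top bobbin dark 190.0 [508.2  45. ] [14.6 26.6] 166.4
top bobbin light 190.0 [511.4  59. ] [22.8 23.4] 88.7
```

View pics/pb.png

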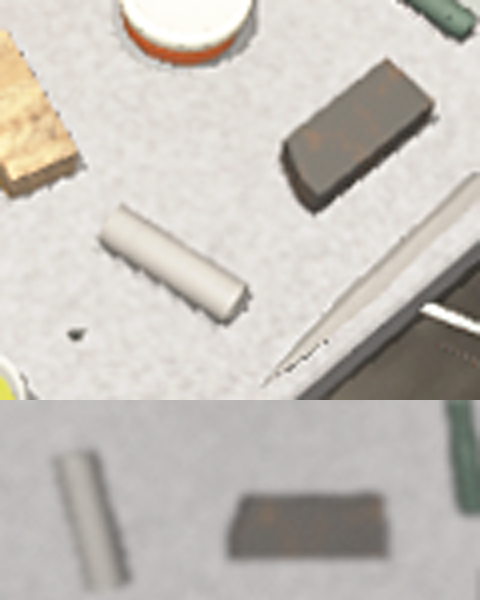

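>>> arm_command --deltas '[0,0,0,0.018,-0.046,0,60,0,0,0,0.036,-0.092,0,60,0,0,0,0.054,-0.138,0,60,0,0,0,0.072,-0.184,0,60,0,0,0,0.09,-0.23,0,60,0,0,0,0.108,-0.276,0,60,0,0,0,0.126,-0.322,0,60,0,0,0,0.144,-0.368,0,60,0,0,0,0.162,-0.414,0,60,0,0,0,0.18,-0.46,0,60,0,0,0,0.187,-0.514,0,60,0,0,0,0.187,-0.514,0,60,0,0,0,0.187,-0.514,0,60]'

```text
clock: 2.2
position: [0.4336, 0.0588, 0.5752]
ee_rot: [-0.638, -3.075, 0.0]
force: [-0.2, 0.9, -0.1]
width: 0.652
gripper_force: 0.0
```

The zoomed crops show the pipe's silhouette centred at scene pixel (373.5,306) and top pixel (329,305). The block is plain and dark, at an angle of about 89°. That gives the pipe at (0.4295,-0.0347) with an angle of 13°, and the block at (0.4245,-0.122). The arm is over the flux pot, so next I turn it and descend.

>>> arm_command --deltas '[0,0,0.09,0,0,-0.04,60,0,0,0.18,0,0,-0.08,60,0,0,0.258,0,0,-0.13,60,0,0,0.258,0,0,-0.18,60,0,0,0.258,0,0,-0.23,60,0,0,0.258,0,0,-0.28,60,0,0,0.258,0,0,-0.33,60,0,0,0.258,0,0,-0.38,60,0,0,0.258,0,0,-0.42,60,0,0,0.258,0,0,-0.456,60,0,0,0.258,0,0,-0.456,60,0,0,0.258,0,0,-0.456,60,0,0,0.258,0,0,-0.456,60]'

```text
clock: 3.5
position: [0.4347, 0.0611, 0.1212]
ee_rot: [-0.0, 3.14, 0.002]
force: [0.6, -0.1, 0.5]
width: 0.653
gripper_force: 0.0
```

```bash
cat > s.py <<'E'
from h import *
from scipy.spatial.transform import Rotation as Ro
s=sensors.observe(); R=Ro.from_rotvec(s["ee_rot"]).as_matrix()
print(round(s["clock"],2),s["position"].round(4),"yaw y %.1f"%(np.degrees(np.arctan2(R[1,1],R[0,1]))%180),"down",R[:,2].round(3),"j",s["joints"].round(2),"w %.1f"%(s["width"]*91.8),"f",s["force"].round(1),s["gripper_force"])
E
python3 s.py
```

```text
3.5 [0.4347 0.0611 0.1212] yaw y 90.0 down [ 0.002  0.001 -1.   ] j [-0.57  0.31  0.39  2.18 -0.18  0.68  1.51] w 60.0 f [ 0.6 -0.1  0.5] 0.0
```

>>> arm_command --deltas '[0,0,0,0,0,-0.03,60,0,0,0,0,0,-0.05,60,0,0,0,0,0,-0.063,60,0,0,0,0,0,-0.063,60,0,0,0,0,0,-0.063,60]'

```text
clock: 4.0
position: [0.4347, 0.0607, 0.0581]
ee_rot: [0.001, 3.14, 0.002]
force: [0.0, -0.3, 0.8]
width: 0.649
gripper_force: 0.0
```

```bash
python3 s.py; python3 - <<'E'
from h import *
im=optics.get_image("scene")[250:400,230:430];cv2.imwrite("pics/f1.png",cv2.resize(im,None,fx=3,fy=3,interpolation=cv2.INTER_CUBIC))
E
```

```text
4.0 [0.4347 0.0607 0.0581] yaw y 90.0 down [ 0.002  0.001 -1.   ] j [-0.51  0.43  0.32  2.23 -0.27  0.51  1.59] w 59.6 f [ 0.  -0.3  0.8] 0.0
```

View pics/f1.png

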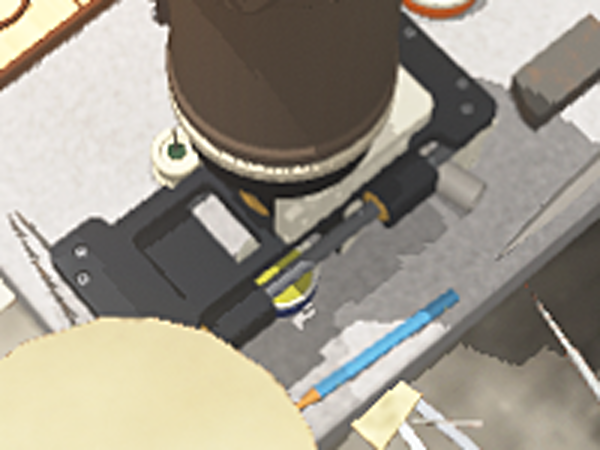

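The fingers stand on either side of the flux pot, whose yellow is visible at crop (290,290). The fingers are clear of the bobbin and pipe. I close on the pot.

>>> arm_command --deltas '[0,0,0,0,0,0,30,0,0,0,0,0,0,30,0,0,0,0,0,0,30,0,0,0,0,0,0,30,0,0,0,0,0,0,30,0,0,0,0,0,0,30]' --force 15

```text
clock: 4.65
position: [0.434, 0.0604, 0.0571]
ee_rot: [0.001, 3.141, 0.001]
force: [-0.8, 0.4, 6.7]
width: 0.406
gripper_force: 15.0
```

>>> arm_command --deltas '[0,0,0,0,0,0.02,30,0,0,0,0,0,0.05,30,0,0,0,0,0,0.08,30,0,0,0,0.03,-0.024,0.09,30,0,0,0,0.06,-0.048,0.09,30,0,0,0,0.09,-0.072,0.09,30,0,0,0,0.12,-0.096,0.09,30,0,0,0,0.15,-0.12,0.09,30,0,0,0,0.18,-0.144,0.09,30,0,0,0.01,0.205,-0.164,0.09,30,0,0,0.02,0.218,-0.174,0.09,30,0,0,0.03,0.223,-0.178,0.08,30,0,0,0.03,0.223,-0.178,0.06,30,0,0,0.03,0.223,-0.178,0.04,30,0,0,0.03,0.223,-0.178,0.04,30,0,0,0.03,0.223,-0.178,0.04,30]'

```text
clock: 6.25
position: [0.656, -0.1171, 0.0963]
ee_rot: [0.074, -3.139, -0.001]
force: [0.9, -0.3, -0.4]
width: 0.405
gripper_force: 15.0
```

```bash
python3 s.py; python3 - <<'E'
from h import *
im=optics.get_image("scene")[110:310,180:440];cv2.imwrite("pics/f2.png",cv2.resize(im,None,fx=2.8,fy=2.8,interpolation=cv2.INTER_CUBIC))
E
```

```text
6.25 [ 0.656  -0.1171  0.0963] yaw y 92.7 down [-0.002  0.    -1.   ] j [-0.14  0.66  0.38  1.64 -0.3   0.9   1.97] w 37.1 f [ 0.9 -0.3 -0.4] 14.999928430661384
```

View pics/f2.png

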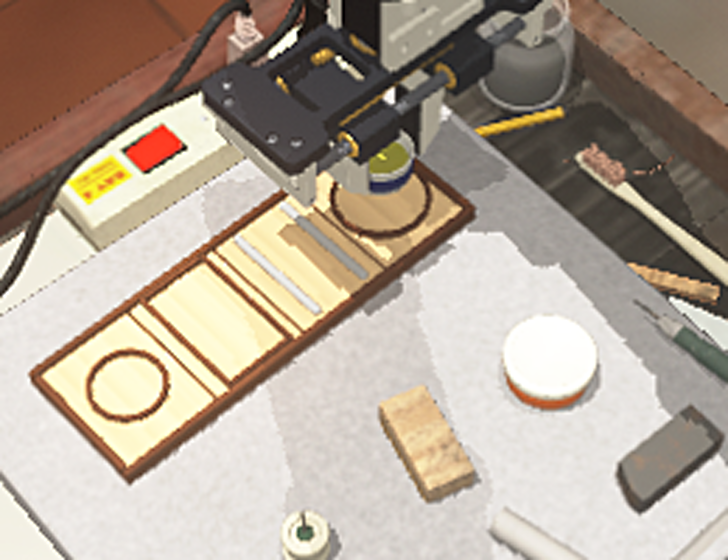

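The flux pot is held upright above the wide well, with the pot at crop (388,168) and the ring at (380,200). I lower it.

>>> arm_command --deltas '[0,0,0,0,0,-0.015,30,0,0,0,0,0,-0.025,30,0,0,0,0,0,-0.03,30,0,0,0,0,0,-0.0315,30,0,0,0,0,0,-0.0315,30,0,0,0,0,0,-0.0315,30]'

```text
clock: 6.9
position: [0.6567, -0.1178, 0.0651]
ee_rot: [0.073, -3.141, -0.0]
force: [-0.7, 0.3, 0.1]
width: 0.404
gripper_force: 15.0
```

```bash
python3 s.py
```

```text
6.9 [ 0.6567 -0.1178  0.0651] yaw y 92.7 down [-0.  0. -1.] j [-0.13  0.7   0.37  1.66 -0.31  0.84  1.98] w 37.1 f [-0.7  0.3  0.1] 15.000009720224625
```

>>> arm_command --deltas '[0,0,0,0,0,-0.0007,36,0,0,0,0,0,-0.0007,38,0,0,0,0,0,-0.0007,40,0,0,0,0,0,-0.0007,43,0,0,0,0,0,-0.0007,50,0,0,0,0,0,-0.0007,56,0,0,0,0,0,-0.0007,56,0,0,0,0,0,0.02,56,0,0,0,0,0,0.05,56,0,0,0,0,0,0.085,56]'

```text
clock: 7.9
position: [0.656, -0.1176, 0.1502]
ee_rot: [0.073, -3.138, -0.0]
force: [0.7, 0.2, 0.4]
width: 0.61
gripper_force: 0.0
```

>>> arm_command --deltas '[0,0,0,-0.03,0.036,0,50,0,0,0,-0.06,0.072,0,50,0,0,0,-0.09,0.108,0,50,0,0,0,-0.12,0.144,0,48,0,0,0,-0.1456,0.1757,0,46,0,0,0,-0.1456,0.1757,-0.02,46,0,0,0,-0.1456,0.1757,-0.05,46,0,0,0,-0.1456,0.1757,-0.08,46,0,0,0,-0.1456,0.1757,-0.0945,46,0,0,0,-0.1456,0.1757,-0.0945,46,0,0,0,-0.1456,0.1757,-0.0945,46]'

```text
clock: 9.0
position: [0.5114, 0.0578, 0.0561]
ee_rot: [-0.073, 3.141, -0.0]
force: [-0.2, -0.1, 0.4]
width: 0.503
gripper_force: 0.0
```

```bash
python3 s.py; python3 - <<'E'
from h import *
im=optics.get_image("scene");cv2.imwrite("pics/b1.png",cv2.resize(im[130:360,180:480],None,fx=2.6,fy=2.6,interpolation=cv2.INTER_CUBIC))
E
```

```text
9.0 [0.5114 0.0578 0.0561] yaw y 92.6 down [ 0. -0. -1.] j [-0.47  0.52  0.34  2.06 -0.3   0.61  1.69] w 46.2 f [-0.2 -0.1  0.4] 0.0
```

View pics/b1.png

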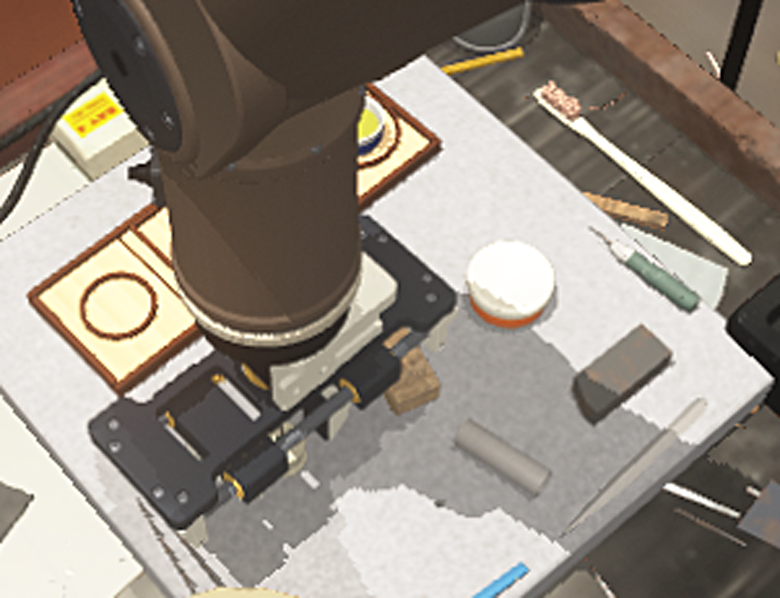

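The flux pot stands in the wide well, partly hidden at crop (370,130). The fingers are round the bobbin at about (290,450), so I close.

>>> arm_command --deltas '[0,0,0,0,0,0,15,0,0,0,0,0,0,15,0,0,0,0,0,0,15,0,0,0,0,0,0,15,0,0,0,0,0,0,15,0,0,0,0,0,0,15]' --force 8

```text
clock: 9.65
position: [0.5115, 0.0581, 0.0562]
ee_rot: [-0.073, 3.14, 0.001]
force: [-0.8, -0.7, 6.4]
width: 0.271
gripper_force: 8.0
```

>>> arm_command --deltas '[0,0,0,0,0,0.02,15,0,0,0,0,0,0.05,15,0,0,0,0.03,0.004,0.06,15,0,0,0,0.065,0.008,0.06,15,0,0,0,0.1,0.012,0.06,15,0,0,0,0.125,0.0145,0.06,15,0,0,0,0.136,0.0155,0.06,15,0,0,0,0.136,0.0155,0.045,15,0,0,0,0.136,0.0155,0.03,15,0,0,0,0.136,0.0155,0.018,15,0,0,0,0.136,0.0155,0.011,15,0,0,0,0.136,0.0155,0.0085,15,0,0,0,0.136,0.0155,0.0085,15,0,0,0,0.136,0.0155,0.0085,15]'

```text
clock: 11.05
position: [0.6471, 0.0734, 0.0643]
ee_rot: [-0.073, 3.14, 0.0]
force: [-0.3, -1.1, -0.3]
width: 0.274
gripper_force: 8.0
```

```bash
python3 s.py; python3 - <<'E'
from h import *
im=optics.get_image("scene");cv2.imwrite("pics/b2.png",cv2.resize(im[130:330,180:440],None,fx=2.8,fy=2.8,interpolation=cv2.INTER_CUBIC))
E
```

```text
11.05 [0.6471 0.0734 0.0643] yaw y 92.7 down [ 0.  0. -1.] j [-0.43  0.68  0.36  1.7  -0.31  0.81  1.69] w 25.2 f [-0.3 -1.1 -0.3] 7.9998815059661865
```

View pics/b2.png

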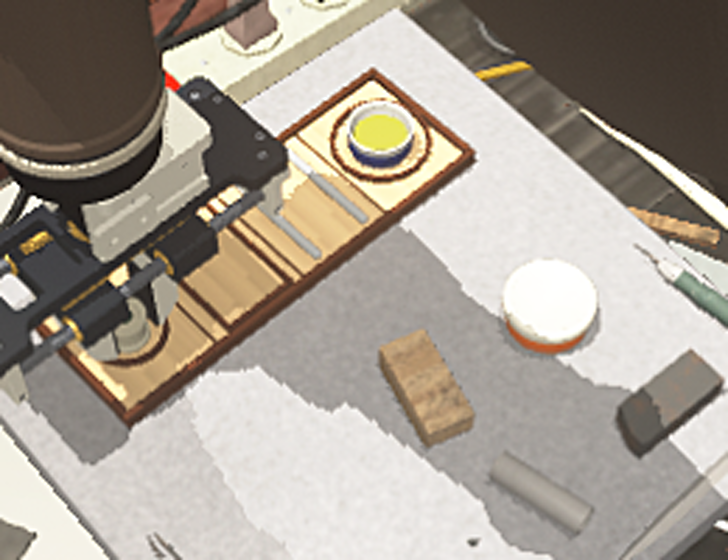

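>>> arm_command --deltas '[0,0,0,0,0,-0.0004,24,0,0,0,0,0,-0.0004,26,0,0,0,0,0,-0.0004,28,0,0,0,0,0,-0.0004,34,0,0,0,0,0,-0.0004,40,0,0,0,0,0,-0.0004,40,0,0,0,0,0,0.02,40,0,0,0,0,0,0.05,40,0,0,0,0,0,0.0855,40,0,0,-0.05,0,0,0.0855,50]'

```text
clock: 12.1
position: [0.65, 0.0732, 0.1548]
ee_rot: [0.051, 3.134, 0.002]
force: [1.1, -0.6, 0.2]
width: 0.481
gripper_force: 0.0
```

>>> arm_command --deltas '[0,0,-0.09,-0.02,-0.018,0,48,0,0,-0.18,-0.04,-0.036,0,48,0,0,-0.27,-0.06,-0.054,0,48,0,0,-0.36,-0.08,-0.072,0,48,0,0,-0.45,-0.1,-0.09,0,48,0,0,-0.54,-0.12,-0.108,0,48,0,0,-0.63,-0.14,-0.126,0,48,0,0,-0.72,-0.16,-0.144,0,48,0,0,-0.81,-0.18,-0.162,0,48,0,0,-0.9,-0.2,-0.18,0,48,0,0,-0.991,-0.2229,-0.1952,0,48,0,0,-0.991,-0.2229,-0.1952,-0.03,48,0,0,-0.991,-0.2229,-0.1952,-0.06,48,0,0,-0.991,-0.2229,-0.1952,-0.06,48,0,0,-0.991,-0.2229,-0.1952,-0.06,48]'

```text
clock: 13.6
position: [0.424, -0.1221, 0.0901]
ee_rot: [-2.242, -2.2, 0.001]
force: [1.0, -0.4, -0.2]
width: 0.522
gripper_force: 0.0
```

```bash
python3 s.py; python3 - <<'E'
from h import *
im=optics.get_image("scene");cv2.imwrite("pics/c1.png",cv2.resize(im[130:360,180:480],None,fx=2.6,fy=2.6,interpolation=cv2.INTER_CUBIC))
E
```

```text
13.6 [ 0.424  -0.1221  0.0901] yaw y 178.9 down [-0.001 -0.    -1.   ] j [-0.45  0.46  0.82  2.23 -0.55  0.67  0.74] w 47.9 f [ 1.  -0.4 -0.2] 0.0
```

View pics/c1.png

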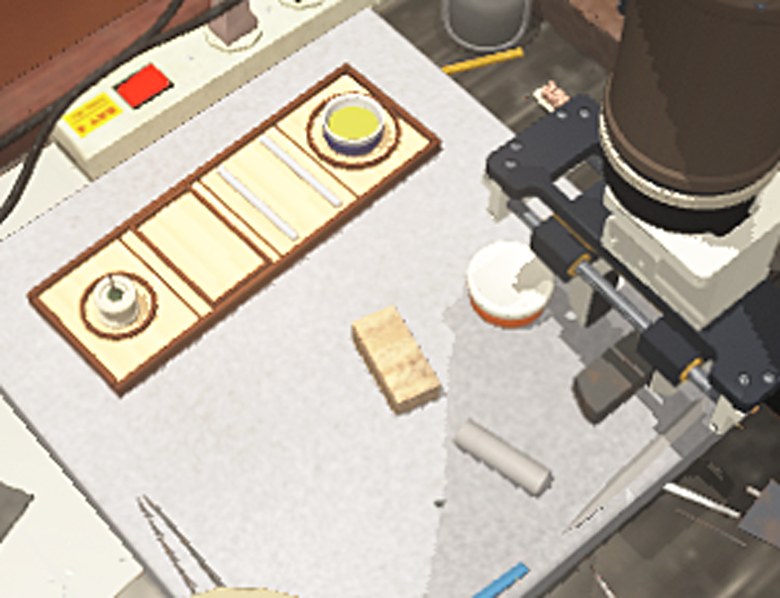

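The bobbin stands in the small well at (117,303) and the flux pot in the wide well at (354,122). The fingers straddle the steel block and clear the wax pot. I descend and grip.

>>> arm_command --deltas '[0,0,0,0,0,-0.02,48,0,0,0,0,0,-0.034,48,0,0,0,0,0,-0.034,48,0,0,0,0,0,-0.034,15,0,0,0,0,0,-0.034,15,0,0,0,0,0,-0.034,15,0,0,0,0,0,-0.034,15,0,0,0,0,0,-0.034,15,0,0,0,0,0,-0.034,15]' --force 35

```text
clock: 14.55
position: [0.4249, -0.1218, 0.0564]
ee_rot: [2.241, 2.201, 0.002]
force: [-1.1, 0.3, 8.6]
width: 0.279
gripper_force: 35.0
```

>>> arm_command --deltas '[0,0,0,0,0,0.03,15,0,0,0,0,0,0.07,15,0,0,0,0,0,0.1,15,0,0,0.09,0.018,0.01,0.104,15,0,0,0.18,0.036,0.02,0.104,15,0,0,0.27,0.054,0.03,0.104,15,0,0,0.36,0.072,0.04,0.104,15,0,0,0.45,0.09,0.05,0.104,15,0,0,0.54,0.108,0.06,0.104,15,0,0,0.63,0.126,0.07,0.104,15,0,0,0.72,0.144,0.08,0.104,15,0,0,0.81,0.162,0.09,0.104,15,0,0,0.9,0.18,0.1,0.104,15,0,0,0.94,0.2,0.115,0.104,15,0,0,0.94,0.2,0.115,0.104,15]'

```text
clock: 16.05
position: [0.6262, -0.0039, 0.1595]
ee_rot: [0.168, 3.136, 0.002]
force: [0.1, 1.0, -1.6]
width: 0.281
gripper_force: 35.0
```

>>> arm_command --deltas '[0,0,0.06,0.015,0.009,0,15,0,0,0.1056,0.0258,0.0166,-0.02,15,0,0,0.1056,0.0258,0.0166,-0.05,15,0,0,0.1056,0.0258,0.0166,-0.06,15,0,0,0.1056,0.0258,0.0166,-0.06,15,0,0,0.1056,0.0258,0.0166,-0.06,15]'

```text
clock: 16.65
position: [0.6501, 0.0092, 0.1006]
ee_rot: [-0.083, 3.14, -0.001]
force: [-0.5, -1.0, -1.6]
width: 0.28
gripper_force: 35.0
```

```bash
python3 s.py; python3 - <<'E'
from h import *
im=optics.get_image("scene");cv2.imwrite("pics/c2.png",cv2.resize(im[130:330,180:440],None,fx=2.8,fy=2.8,interpolation=cv2.INTER_CUBIC))
E
```

```text
16.65 [0.6501 0.0092 0.1006] yaw y 93.0 down [ 0. -0. -1.] j [-0.35  0.64  0.39  1.68 -0.3   0.88  1.79] w 25.7 f [-0.5 -1.  -1.6] 34.99700725078583
```

View pics/c2.png

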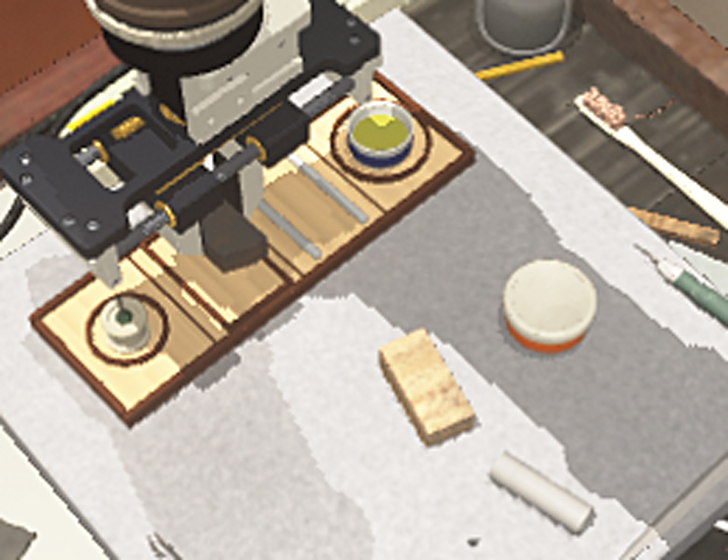

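The block is held lengthwise over the bed, at crop (237,240), and clears its neighbours. I lower, release and lift.

>>> arm_command --deltas '[0,0,0,0,0,-0.015,15,0,0,0,0,0,-0.025,15,0,0,0,0,0,-0.032,15,0,0,0,0,0,-0.0357,15,0,0,0,0,0,-0.0357,15,0,0,0,0,0,-0.0357,15]'

```text
clock: 17.3
position: [0.6494, 0.0099, 0.0646]
ee_rot: [0.084, -3.139, -0.001]
force: [-6.4, 1.5, 9.7]
width: 0.279
gripper_force: 35.0
```

>>> arm_command --deltas '[0,0,0,0,0,-0.0004,25,0,0,0,0,0,-0.0004,27,0,0,0,0,0,-0.0004,29,0,0,0,0,0,-0.0004,34,0,0,0,0,0,-0.0004,40,0,0,0,0,0,-0.0004,40,0,0,0,0,0,0.02,40,0,0,0,0,0,0.05,40,0,0,0,0,0,0.0857,40]'

```text
clock: 18.2
position: [0.6492, 0.0098, 0.1496]
ee_rot: [0.084, -3.138, 0.0]
force: [0.5, -0.2, -0.1]
width: 0.439
gripper_force: 0.0
```

>>> arm_command --deltas '[0,0,0.05,-0.04,-0.008,0,37,0,0,0.111,-0.08,-0.016,0,37,0,0,0.111,-0.12,-0.024,0,37,0,0,0.111,-0.16,-0.032,0,37,0,0,0.111,-0.2,-0.04,0,37,0,0,0.111,-0.2208,-0.0443,0,37,0,0,0.111,-0.2208,-0.0443,-0.03,37,0,0,0.111,-0.2208,-0.0443,-0.06,37,0,0,0.111,-0.2208,-0.0443,-0.06,37,0,0,0.111,-0.2208,-0.0443,-0.06,37]'

```text
clock: 19.2
position: [0.4291, -0.0347, 0.09]
ee_rot: [0.357, -3.12, 0.0]
force: [0.8, -0.9, -0.3]
width: 0.407
gripper_force: 0.0
```

```bash
python3 s.py; python3 - <<'E'
from h import *
im=optics.get_image("scene");cv2.imwrite("pics/d1.png",cv2.resize(im[130:360,180:480],None,fx=2.6,fy=2.6,interpolation=cv2.INTER_CUBIC))
E
```

```text
19.2 [ 0.4291 -0.0347  0.09  ] yaw y 103.0 down [-0.001 -0.    -1.   ] j [-0.33  0.36  0.36  2.23 -0.22  0.59  1.99] w 37.4 f [ 0.8 -0.9 -0.3] 0.0
```

View pics/d1.png

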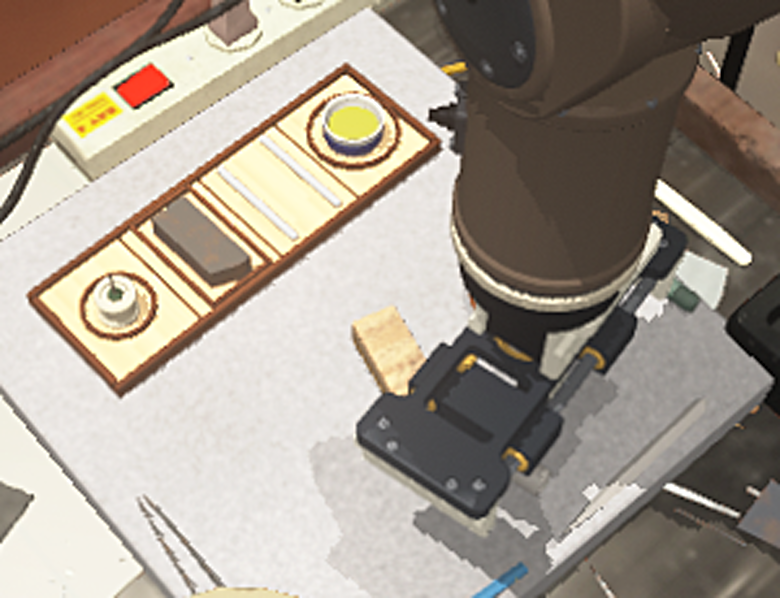

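The block lies inside the bed (crop (201,238)). I will measure how well it is centred once the view is clear. Now I grip the pipe.

>>> arm_command --deltas '[0,0,0,0,0,-0.02,37,0,0,0,0,0,-0.035,37,0,0,0,0,0,-0.035,37,0,0,0,0,0,-0.035,8,0,0,0,0,0,-0.035,8,0,0,0,0,0,-0.035,8,0,0,0,0,0,-0.035,8,0,0,0,0,0,-0.035,8,0,0,0,0,0,-0.035,8]' --force 20

```text
clock: 20.15
position: [0.4299, -0.0344, 0.0555]
ee_rot: [-0.357, 3.12, 0.0]
force: [-1.3, 0.7, 9.0]
width: 0.174
gripper_force: 20.0
```

>>> arm_command --deltas '[0,0,0,0,0,0.02,8,0,0,0,0,0,0.06,8,0,0,0,0,0,0.09,8,0,0,-0.02,0.04,-0.004,0.095,8,0,0,-0.05,0.08,-0.007,0.095,8,0,0,-0.08,0.12,-0.01,0.095,8,0,0,-0.111,0.16,-0.014,0.095,8,0,0,-0.111,0.195,-0.017,0.095,8,0,0,-0.111,0.215,-0.019,0.095,8,0,0,-0.111,0.2242,-0.0197,0.09,8,0,0,-0.111,0.2242,-0.0197,0.06,8,0,0,-0.111,0.2242,-0.0197,0.04,8,0,0,-0.111,0.2242,-0.0197,0.04,8,0,0,-0.111,0.2242,-0.0197,0.04,8]'

```text
clock: 21.55
position: [0.6528, -0.0542, 0.0949]
ee_rot: [0.084, -3.139, -0.0]
force: [-0.4, -0.7, -0.1]
width: 0.173
gripper_force: 20.0
```

```bash
python3 s.py; python3 - <<'E'
from h import *
im=optics.get_image("scene");cv2.imwrite("pics/d2.png",cv2.resize(im[130:330,180:440],None,fx=2.8,fy=2.8,interpolation=cv2.INTER_CUBIC))
E
```

```text
21.55 [ 0.6528 -0.0542  0.0949] yaw y 93.1 down [-0.001  0.    -1.   ] j [-0.26  0.65  0.41  1.67 -0.32  0.88  1.9 ] w 15.9 f [-0.4 -0.7 -0.1] 19.9998477101326
```

View pics/d2.png

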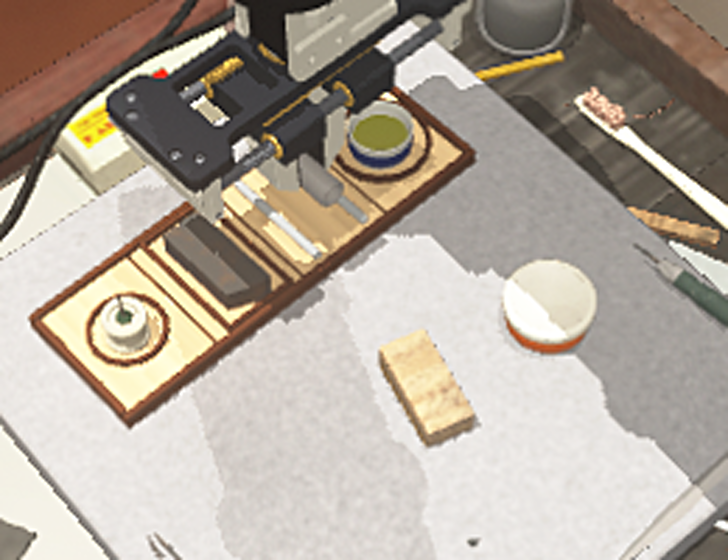

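The pipe is held along the rails above the rail rest. I lower and release it with a small opening, since the flux pot is close by.

>>> arm_command --deltas '[0,0,0,0,0,-0.015,8,0,0,0,0,0,-0.025,8,0,0,0,0,0,-0.03,8,0,0,0,0,0,-0.0317,8,0,0,0,0,0,-0.0317,8,0,0,0,0,0,-0.0317,8]'

```text
clock: 22.2
position: [0.6528, -0.054, 0.0634]
ee_rot: [0.084, -3.139, -0.001]
force: [-5.0, 1.7, 9.4]
width: 0.172
gripper_force: 20.0
```

>>> arm_command --deltas '[0,0,0,0,0,-0.0003,16,0,0,0,0,0,-0.0003,17,0,0,0,0,0,-0.0003,18,0,0,0,0,0,-0.0003,21,0,0,0,0,0,-0.0003,25,0,0,0,0,0,-0.0003,27,0,0,0,0,0,-0.0003,27,0,0,0,0,0,0.02,27,0,0,0,0,0,0.05,27,0,0,0,0,0,0.09,27,0,0,0,-0.04,0,0.13,27,0,0,0,-0.08,0,0.17,27,0,0,0,-0.12,-0.03,0.21,27,0,0,0,-0.16,-0.06,0.25,27,0,0,0,-0.19,-0.09,0.29,27,0,0,0,-0.19,-0.09,0.29,27]'

```text
clock: 23.8
position: [0.4618, -0.1452, 0.3545]
ee_rot: [-0.084, 3.14, 0.001]
force: [0.9, 0.1, 0.9]
width: 0.294
gripper_force: 0.0
```

```bash
python3 s.py; python3 - <<'E'
from h import *
a=optics.get_image("scene");b=optics.get_image("top")
cv2.imwrite("pics/e_s.png",a);cv2.imwrite("pics/e_t.png",b)
a=cv2.resize(a[150:310,180:400],None,fx=3.4,fy=3.4,interpolation=cv2.INTER_CUBIC)
cv2.imwrite("pics/e.png",a)
E
```

```text
23.8 [ 0.4618 -0.1452  0.3545] yaw y 93.1 down [ 0.001  0.    -1.   ] j [-0.3   0.11  0.56  1.76 -0.06  1.28  1.9 ] w 27.0 f [0.9 0.1 0.9] 0.0
```

View pics/e.png

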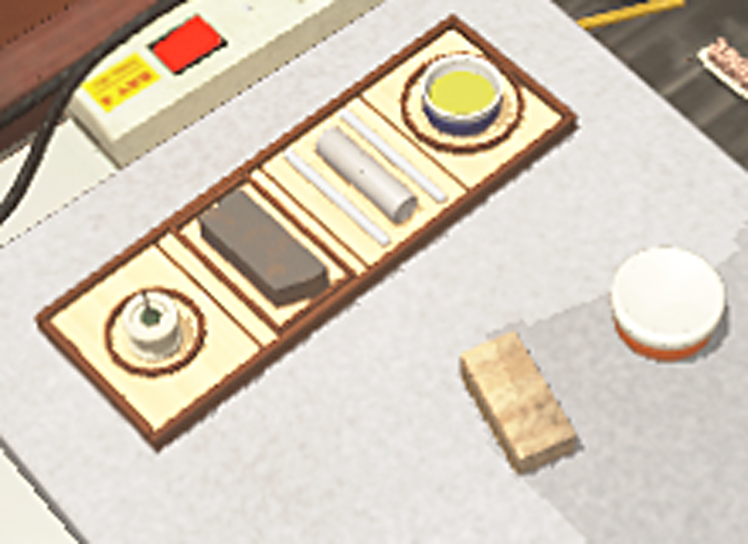

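The final view shows all four things in their inserts: bobbin at crop (152,330), block at (264,245), pipe at (368,175) and flux pot upright at (463,95). The wax pot and sanding block have not moved. I do a quick numerical check of the centring.

```bash
python3 - <<'E'
from h import *
for k,uv,z,t in(("block",(257.6,222),.046,(649.5,10.3)),("pipe",(288.2,201.5),.0465,(652.9,-53.6)),("flux",(316.2,176.5),.06,(656.3,-117.3)),("bob",(224.7,243.5),.058,(646.7,73.7))):
    print(k,(onz("scene",[uv],z)[0]*1000-t).round(1))
for n,f in(("scene","s"),("top","t")):
    im=cv2.resize(cv2.imread(f"pics/e_{f}.png"),None,fx=4,fy=4,interpolation=cv2.INTER_CUBIC)
    hsv=cv2.cvtColor(im,cv2.COLOR_BGR2HSV)
    m=((hsv[...,2]<(140))&(hsv[...,1]<75)).astype(np.uint8); m=cv2.morphologyEx(m,cv2.MORPH_OPEN,np.ones((9,9)))
    p=proj(n,[[.650,.0096,.046]])[0]*4
    for c in cv2.findContours(m,cv2.RETR_EXTERNAL,cv2.CHAIN_APPROX_NONE)[0]:
        if cv2.pointPolygonTest(c,tuple(map(float,p)),False)>0:
            w=onz(n,(c.reshape(-1,2)+.5)/4-.5,.046)*1000;R=cv2.minAreaRect(w.astype(np.float32));print(n,"block",R)
E
```

```text
block [ 0.8 -2.6]
pipe [-3.1 -0.2]
flux [-4.9  3.1]
bob [-2.4  0.3]
top block ((647.68798828125, 9.93695068359375), (60.56132125854492, 22.746278762817383), 2.4161875247955322)
```

```bash
python3 - <<'E'
from h import *
for f0,n,f,z0,z1 in(("scene0","scene","e_s",.045,.053),("top0","top","e_t",.045,.053)):
    for fn,z in((f0,z0),(f,z1)):
        im=cv2.resize(cv2.imread(f"pics/{fn}.png"),None,fx=4,fy=4,interpolation=cv2.INTER_CUBIC)
        m=cv2.inRange(cv2.cvtColor(im,cv2.COLOR_BGR2HSV),(24,110,120),(36,255,255))
        g=(.4335,.0605) if z==z0 else (.657,-.118)
        p=proj(n,[[*g,z]])[0]*4
        for c in cv2.findContours(m,cv2.RETR_EXTERNAL,cv2.CHAIN_APPROX_NONE)[0]:
            if cv2.pointPolygonTest(c,tuple(map(float,p)),False)>0:
                (u,v),ax,_=cv2.fitEllipse(c); print(fn,(onz(n,[((u+.5)/4-.5,(v+.5)/4-.5)],z)*1000).round(1),np.round(ax,0))
    im=cv2.imread(f"pics/{f}.png");p=proj(n,[[.652,-.022,.04]])[0].astype(int)
b=cv2.imread("pics/e_t.png")[155:230,245:400];cv2.imwrite("pics/et.png",cv2.resize(b,None,fx=5,fy=5,interpolation=cv2.INTER_CUBIC))
E
```

```text
scene0 [[433.7  61.2]] [77. 91.]
e_s [[ 656.1 -116.4]] [48. 75.]
top0 [[434.   60.2]] [60. 61.]
e_t [[ 656.6 -117. ]] [56. 59.]
```

View pics/et.png

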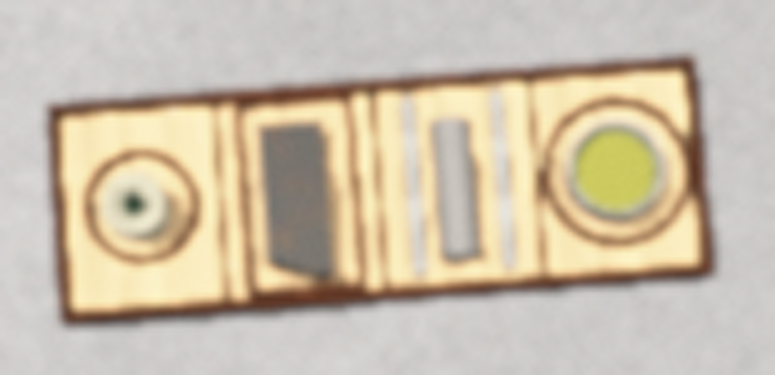

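The top crop shows the flux pot (618,170), pipe (456,188), block (298,200) and bobbin (135,205), each near the middle of its insert. I hand in.

```bash
python3 -c "
from cell import arm
print(arm.sign_off())"
```

```text
the job is handed in; nothing more can be done
None
```

I placed the flux pot, bobbin, steel block and pipe in their inserts in the order asked, each within about 3 mm of its middle by the final pictures, left the wax pot and sanding block alone, and handed the job in at about 24 s; sign-off returned no verdict.

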